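Finish loading the egg cooker, cover it and switch it on

TASK

Get the eggs cooking: one already stands in the egg cooker, so set the two from the wooden rack one by one into its two empty cups, upright like the first, and set each down gently rather than letting it fall. Then put the clear dome over all three so that it sits fully home on the cooker's shoulder, and only then flip the toggle switch all the way over to the red dot. Leave the salt shaker and the spice jars where they stand.

Things in the scene. Friction and masses are not known exactly. Their poses are not given: they have to be found in the camera images.
- cooker: egg cooker, fixed: pale-green round base 158 mm across, shoulder 36 mm high; inside it a steel pan 133 mm across, 45 mm high, bevelled; on it a dark-green tray of three cups 39 mm from the axis, rims 63 mm high. A console 44 mm wide, 30 mm high points along its own -x to 138 mm from the axis. Origin: centre of the underside, z up.
- pocket0 (a point): cup 0 of the egg cooker's tray: dark-green conical cup, open at the bottom, mouth 37 mm across, rim 63 mm above the worktop, axis vertical. The point is where the lower tip (body origin) of an egg seated in this cup lies, 46 mm above the worktop, on the cup's axis. The cups' axes are 68 mm apart.
- pocket1 (a point): cup 1 of the egg cooker's tray: dark-green conical cup, open at the bottom, mouth 37 mm across, rim 63 mm above the worktop, axis vertical. The point is where the lower tip (body origin) of an egg seated in this cup lies, 46 mm above the worktop, on the cup's axis. The cups' axes are 68 mm apart.
- pocket2 (a point): cup 2 of the egg cooker's tray: dark-green conical cup, open at the bottom, mouth 37 mm across, rim 63 mm above the worktop, axis vertical. The point is where the lower tip (body origin) of an egg seated in this cup lies, 46 mm above the worktop, on the cup's axis. The cups' axes are 68 mm apart.
- seat (a point): centre of the cooker's shoulder (36 mm above the worktop), where the dome's rim centre lies when the dome is home; axes as the cooker's.
- toggle (a joint): small steel toggle lever on the cooker's console, hinged about the cooker's x axis direction 29 mm above the worktop, 118 mm from the cooker's axis. 0 = off, leaning 0.42 rad to the cooker's +y side (white dot); 0.84 = fully on, leaning 0.42 rad to its -y side (red dot). Stays where left; about 1 N at its tip moves it.
- toggle_tip (a point): near the tip of the toggle switch, 26 mm from its hinge (53 mm above the worktop at either end of its travel); the lever is 9 mm thick there and ends 2.5 mm beyond.
- dome: clear plastic dome cover, loose, 145 mm across and 92 mm high with a black knob on top, wall 3 mm, about 0.18 kg; open underneath (139 mm inside). It fits round the pan's boss with 3 mm to spare all round and its rim rests on the cooker's shoulder. Origin: centre of its rim plane (underside).
- knob (a point): where to grip the dome's black knob: on its axis, 108 mm above the rim. The knob is 24 to 26 mm thick, and reaches from 92 to 119 mm above the rim.
- rack: light wooden egg rack, fixed to the worktop, 136 x 136 mm, its top 28 mm high, four holes of 36 mm across at 34 mm either side of its centre in its own x and y; two hold an egg. Origin: centre of its underside.
- egg0: brown hen's egg, hard, 57 mm tall and 43 to 44 mm across at its widest (30 mm above the tip), 60 g, its balance point low. Origin: its lower, more pointed tip; its z axis runs up through the blunt end. At the start it stands upright in a hole of the rack, tip 13 mm above the worktop. The three eggs are alike.
- egg1: brown hen's egg, hard, 57 mm tall and 43 to 44 mm across at its widest (30 mm above the tip), 60 g, its balance point low. Origin: its lower, more pointed tip; its z axis runs up through the blunt end. At the start it stands upright in a hole of the rack, tip 13 mm above the worktop. The three eggs are alike.
- egg2: brown hen's egg, hard, 57 mm tall and 43 to 44 mm across at its widest (30 mm above the tip), 60 g, its balance point low. Origin: its lower, more pointed tip; its z axis runs up through the blunt end. At the start it stands in a cup of the cooker already. The three eggs are alike.
- salt_shaker: salt shaker, 44 mm across, 90 mm high, a bystander. Origin: centre of its underside.
- spice_red: spice jar with a red cap, 46 mm across, 98 mm high, a bystander. Origin: centre of its underside.
- spice_green: spice jar with a green cap, 42 mm across, 99 mm high, a bystander. Origin: centre of its underside.
Mind the look-alikes: they are no part of the job. What is shaped like the egg0 but green is not meant.

How it is judged:
On the way, in this order (a step that is already met when the one before it is completed fails the run):
1. an egg stands upright in each of the three cups (distance between any of egg0, egg1, egg2 and pocket0 below 0.008 m and distance between any of egg0, egg1, egg2 and pocket1 below 0.008 m and distance between any of egg0, egg1, egg2 and pocket2 below 0.008 m and angle between each of egg0, egg1, egg2's own z axis and vertical below 0.35 rad), for 0.2 s.
2. the dome is home on the cooker's shoulder over the eggs (horizontal distance between dome and seat below 0.006 m and z of dome in the frame of seat below 0.004 m and angle between dome's own z axis and vertical below 0.05 rad and distance between any of egg0, egg1, egg2 and pocket0 below 0.008 m and distance between any of egg0, egg1, egg2 and pocket1 below 0.008 m and distance between any of egg0, egg1, egg2 and pocket2 below 0.008 m), for 0.2 s.
3. the switch is flipped to on (value of joint toggle above 0.7 rad), for 0.1 s.
At the end, for the whole second after the job is handed in: Each cup holds one egg (tip within 8 mm of the cup's point), upright within 0.35 rad; the dome sits on the shoulder, centred within 6 mm, less than 4 mm above it, level within 0.05 rad; toggle past 0.7 rad; eggs and dome at rest (all of step 2 and angle between each of egg0, egg1, egg2's own z axis and vertical below 0.35 rad and value of joint toggle above 0.7 rad and linear speed of each of dome, egg0, egg1, egg2 below 0.02 m/s); the robot touches nothing.
It fails at once if an egg falls (faster than 0.7 m/s with no finger on it, a drop of about 25 mm) ((contact force between the fingers and egg0 below 0.02 N and linear speed of egg0 above 0.7 m/s) or (contact force between the fingers and egg1 below 0.02 N and linear speed of egg1 above 0.7 m/s) or (contact force between the fingers and egg2 below 0.02 N and linear speed of egg2 above 0.7 m/s)).
It fails at once if the dome is dropped (faster than 0.7 m/s with no finger on it) (contact force between the fingers and dome below 0.02 N and linear speed of dome above 0.7 m/s).
It fails at once if the switch is turned on while the dome is not home (value of joint toggle above 0.7 rad and not (horizontal distance between dome and seat below 0.012 m and z of dome in the frame of seat below 0.012 m)).
It fails at once if the salt shaker or a spice jar is moved by more than 30 mm (distance of any of salt_shaker, spice_red, spice_green from where it was at the start of the episode above 0.03 m).
It also fails if it takes over 72 s, if anything falls off the work surface, if the arm or the gripper's body presses on something with over 40 N, if the wrist force passes 120 N, or if a joint passes its speed limit or range.

ROBOT

A 7-joint arm with a two-finger parallel gripper is mounted at the origin on the work surface; the furniture and walls round the work are solid. World frame = base frame: x ahead of the robot, y to its left, z up, the work surface at z = 0. Lengths are in m, angles in rad, forces in N, time in s.
With the tool pointing down it reaches from about 0.35 to 0.9 m from the base axis. Payload 8.1 kg.
Tool frame: the origin (TCP) lies between the finger pads; the fingertips stand robot.tcp_to_tips ahead of it and the grasp point (between the pads) lies 5 mm behind it (robot.tcp_to_tips is the distance from the TCP to the fingertips, in m); z points along the fingers, y is the line along which they close (so a half turn about z gives the same grasp; the last joint's range is limited). The gripper opens to 85 mm and grips with 20 to 120 N. Pads are 22 mm wide; open, the fingers measure 114 mm over their backs; the gripper's body (76 mm by 85 mm) begins 54 mm behind the grasp point. The pads swing forward as they close: fully open they stand 13 mm farther back than shut.
Start: joints at [1.16, 0.434, 0.025, 1.573, -0.012, 1.134, -0.075], TCP at [0.189, -0.596, 0.222] pointing down, gripper open.
Joint ranges: [-2.62, 2.62], [-0.44, 2.09], [-1.27, 1.32], [0.08, 2.57], [-1.32, 4.46], [0.12, 2], [-2.74, 2.74]. Speed limits (rad/s): [2.22, 2.22, 3.01, 3.01, 3.14, 3.14, 3.14].

INTERFACE

Orientations are given as a rotation vector (axis times angle).
In Python, from plant import robot gives the robot as it stands. The module is installed in compiled form; this text tells all that it offers.
- The arm moves only by the shell command python3 -m jog 'ROWS' [FORCE]. ROWS is JSON, a list of rows, each a list of 3 entries, a list of its own where there are three numbers: the shift along the tool's x, y, z in m, then the turn, a rotation vector about the tool's x, y, z in rad, then the finger opening in m, from 0 to 0.0854. A call has 1 to 8 rows; each row is the pose to reach, as a shift and turn from the pose commanded when the call began, along the tool's axes at that moment; what a row does not reach only later rows make up. A row lasts 1/10 s, in which the tool goes at most 50 mm and 8.59 degrees, less where a joint would pass 70% of its speed; a pose out of reach is approached as far as the arm can. A call with a gripper value outside its range is refused whole. The fingers move at their own pace and stop on an object; FORCE is the grip in N (left out, the last holds). Time passes only in rows, so rows that repeat a pose let the fingers close. It gives the time, the measured TCP pose, the force, the opening and the grip force at its end, in the units of the state.
- robot.state(): the state, without advancing time (a new reading comes with each control period).
- robot.get_image(name): name is "scene" or "top" or "wrist"; returns the picture (420x560x3 uint8, red, green, blue); there is no depth.
- robot.camera_info(name): a dict with "K" (3x3 intrinsics, pixels), "rvec" (rotation vector, rad) and "tvec" (3), from world to camera coordinates, as OpenCV has them; the wrist camera has in their place "tool_from_camera" (4x4, takes a point from camera to tool coordinates, whose origin is the TCP and whose axes are the flange's). Camera axes: x right, y down, z forward; pixel columns grow to the right and rows downward; lengths in m; the calibration is good to about 2 mm. A picture is of the moment at which its call begins: read the wrist's pose just before it. camera_info takes no time and is no camera call.
- robot.hand_in(): hands the job in; it is judged then, once.
The state is a dict: "time": time; "qpos": joint angles; "qvel": joint speeds; "effort": joint torques, N m; "position": TCP position; "orientation": TCP orientation; "contact_force": force on the tool from outside, world axes, zero at the start; "moment": the same for the moment, N m; "grip_width": finger opening in m; "finger_force": force on a finger pad.
Only numpy, scipy, OpenCV 4.12 (cv2) and the standard library are available. Lean on these libraries where they do the work, as an engineer would, in place of code of your own. Each camera call takes 0.05 s, during which the arm holds its last target. There are 200 camera calls.

## Working session

There is one attempt and no reset: what is moved stays moved. The work goes in short steps, Python scripts to look and compute and a shell command to move; the robot and the scene stay as the last step left them, time stands still between calls to the robot, and variables do not carry over. Pictures are saved under pics/ and viewed, at most 10 in all, crops included, and the job is handed in when it is done.

```bash
mkdir -p pics; cat > h.py <<'E'
import numpy as np, cv2
from plant import robot
from scipy.spatial.transform import Rotation as R
def cam(name):
    c=robot.camera_info(name); K=np.array(c["K"])
    if name=="wrist":
        s=robot.state(); T=np.eye(4);T[:3,:3]=R.from_rotvec(s["orientation"]).as_matrix();T[:3,3]=s["position"]
        W=T@np.array(c["tool_from_camera"]); return K,W[:3,:3],W[:3,3]
    Rm=R.from_rotvec(np.ravel(c["rvec"])).as_matrix(); return K,Rm.T,-Rm.T@np.ravel(c["tvec"])
def ray(C,px,z):
    K,Rw,o=C; d=Rw@np.linalg.inv(K)@np.array([px[0],px[1],1.]); return o+d*(z-o[2])/d[2]
def proj(C,p):
    K,Rw,o=C; q=K@(Rw.T@(np.asarray(p)-o)); return q[:2]/q[2]
def snap(name,fn):
    C=cam(name); im=robot.get_image(name); cv2.imwrite("pics/"+fn,im[:,:,::-1]); return C,im
E
python3 - <<'E'
from h import *
for n in("scene","top"):
    C,im=snap(n,n+"0.png"); print(n,C[2],C[1][:,2],C[0][0])
s=robot.state();print(s);print(robot.tcp_to_tips)
print(robot.camera_info("wrist"))
E
```

```text
scene [-0.11082782  0.9776459   1.01310655] [ 0.41915353 -0.71096714 -0.56465569] [542.11644562   0.         267.10728641]
top [ 0.36900196 -0.13943487  1.15581058] [ 0.16130476  0.01371061 -0.9868094 ] [440.46338933   0.         277.3481216 ]
{'time': 0.1, 'qpos': array([ 1.16042373,  0.43513962,  0.02499953,  1.5739662 , -0.01164699,
        1.13402344, -0.07506194]), 'qvel': array([ 1.01275896e-03, -2.62018638e-03, -3.00175865e-04, -2.72585251e-03,
        1.38744753e-04,  6.56360988e-04, -4.26434756e-05]), 'effort': array([ 4.62494034e-03, -6.71755886e+01,  1.02934856e+00, -3.16902387e+01,
        1.58848660e-02,  7.27454069e-03,  1.84762814e-05]), 'position': array([ 0.18914892, -0.59521563,  0.22152869]), 'orientation': array([-3.10314490e+00, -4.81218855e-01,  4.81333526e-04]), 'contact_force': array([ 0.35226324, -0.66079247, -0.40140891]), 'moment': array([-0.01106143,  0.00861173,  0.01356134]), 'finger_force': 0.0, 'grip_width': 0.08602369760539991}
0.014
{'K': array([[317.00880862,   0.        , 275.87515268],
       [  0.        , 317.00880862, 214.47477032],
       [  0.        ,   0.        ,   1.        ]]), 'tool_from_camera': array([[ 1.06887975e-04, -9.63268572e-01, -2.68539841e-01,
         6.77427795e-02],
       [ 9.99999986e-01,  6.77649099e-05,  1.54957138e-04,
         3.94197087e-04],
       [-1.31067763e-04, -2.68539854e-01,  9.63268566e-01,
        -1.50451964e-01],
       [ 0.00000000e+00,  0.00000000e+00,  0.00000000e+00,
         1.00000000e+00]])}
```

View pics/top0.png

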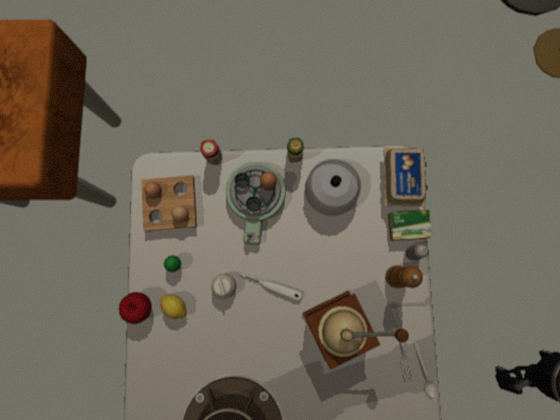

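View pics/scene0.png

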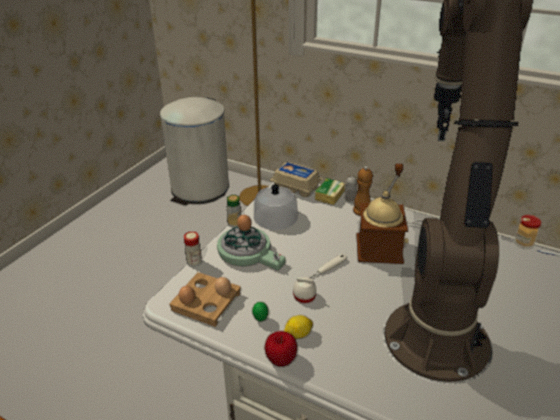

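The top view has the rack at about (169,204) with eggs at (152,188) and (180,213). The cooker is at (255,192), with its egg at (268,181), empty cups near (243,182) and (254,204), and the console at (252,235). The dome is at (332,187) with its knob at (336,181). The green decoy egg is at (172,263). Next I'll measure these with masks.

```bash
python3 - <<'E'
from h import *
import itertools
C=cam("top"); im=cv2.imread("pics/top0.png"); hsv=cv2.cvtColor(im,cv2.COLOR_BGR2HSV)
Cs=cam("scene"); ims=cv2.imread("pics/scene0.png"); hs=cv2.cvtColor(ims,cv2.COLOR_BGR2HSV)
for (u,v) in [(152,188),(180,213),(268,181),(172,222),(185,200),(230,192),(252,235),(243,182),(336,181),(320,190)]: print((u,v),hsv[v,u])
print('scene')
for (u,v) in [(187,295),(223,287),(244,223),(205,300),(225,247),(275,188),(265,210)]: print((u,v),hs[v,u])
crop=cv2.resize(im[140:260,130:370],None,fx=3.3,fy=3.3,interpolation=cv2.INTER_CUBIC)
c2=cv2.resize(ims[170:330,150:330],None,fx=3.3,fy=3.3,interpolation=cv2.INTER_CUBIC)
cv2.imwrite("pics/c.png",cv2.convertScaleAbs(crop,alpha=1.7));cv2.imwrite("pics/c2.png",c2)
E
```

```text
(152, 188) [ 12 147 130]
(180, 213) [ 14 128 136]
(268, 181) [ 12 162 110]
(172, 222) [ 16 131 111]
(185, 200) [ 15 134 143]
(230, 192) [40 35 88]
(252, 235) [18 37 82]
(243, 182) [30 18 43]
(336, 181) [ 0 43  6]
(320, 190) [ 15  29 124]
scene
(187, 295) [ 13 148 121]
(223, 287) [ 15 119 133]
(244, 223) [ 13 150 117]
(205, 300) [ 15 140 171]
(225, 247) [ 10  17 132]
(275, 188) [120  43  18]
(265, 210) [ 15  13 121]
```

View pics/c.png

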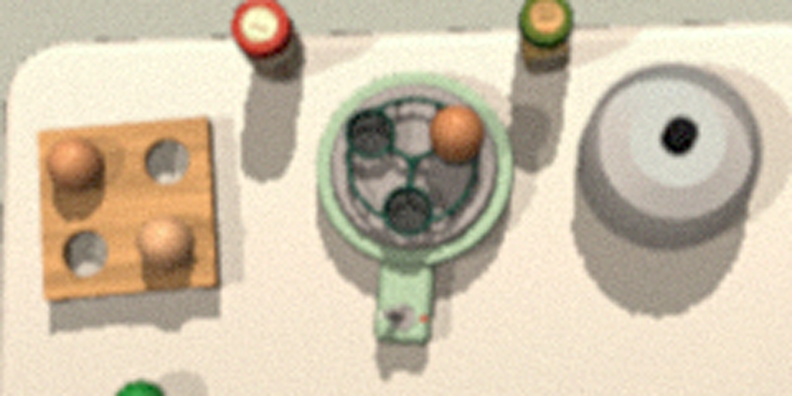

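The enlarged crop shows, in full-image pixels: rack eggs (152.7,189.4) and (180,213.3), cup mouths (242.1,180) and (253.6,203.9), and egg2 (268.5,180.6). The cooker's outer circle is centred near (255.8,191.5) and the knob at (336,181.2). The toggle is at about (251,236), leaning towards the white side, with the red dot to its right.

```bash
python3 - <<'E'
from h import *
C=cam("top"); im=cv2.imread("pics/top0.png"); hsv=cv2.cvtColor(im,cv2.COLOR_BGR2HSV)
up=lambda u,v:(u/3.3+130-.35,v/3.3+140-.35)
P={}
for n,p,z in [("eggA",(75,163),.043),("eggB",(165,242),.043),("cupL",(370,132),.063),("cupN",(408,211),.063),("egg2",(457,134),.078),("cooker",(415,170),.036),("knob",(680,136),.117),("domerim",(668,158),.03),("red",(424,318),.03),("toggle",(398,318),.05),("jarR",(262,28),.098),("jarG",(547,20),.099)]:
    P[n]=ray(C,up(*p),z); print(n,P[n].round(4))
for r in [(40,133),(208,118),(217,285),(46,299)]: print("rack",ray(C,up(*r),.028).round(4))
# green annulus ellipse
m=cv2.inRange(hsv,(33,25,60),(80,120,255)); m[:150]=0;m[260:]=0;m[:,:210]=0;m[:,310:]=0
ct=max(cv2.findContours(m,0,1)[0],key=cv2.contourArea)
pts=np.array([ray(C,q,.036)[:2] for q in ct[:,0]])
c=P["cooker"][:2].copy()
from scipy.optimize import least_squares
q=pts[pts[:,0]>c[0]-.045]
s=least_squares(lambda a:np.hypot(*(q-a[:2]).T)-a[2],[*c,.079],loss='soft_l1',f_scale=.002);print("fit",s.x)
for a,b in[("cupL","cupN"),("cupL","egg2"),("cupN","egg2"),("eggA","eggB")]: print(a,b,np.linalg.norm((P[a]-P[b])[:2]))
print("cups centroid",(P["cupL"]+P["cupN"]+P["egg2"])/3)
# scene cross-check
Cs=cam("scene")
for n in("eggA","eggB","egg2","knob"): print(n,proj(Cs,P[n]))
E
```

```text
eggA [0.5963 0.1984 0.043 ]
eggB [0.5319 0.1268 0.043 ]
cupL [ 0.6104 -0.0353  0.063 ]
cupN [ 0.548  -0.0637  0.063 ]
egg2 [ 0.6037 -0.1028  0.078 ]
cooker [ 0.5849 -0.0678  0.036 ]
knob [ 0.5893 -0.2666  0.117 ]
domerim [ 0.5903 -0.267   0.03  ]
red [ 0.469  -0.0726  0.03  ]
toggle [ 0.4677 -0.0539  0.05  ]
jarR [0.6851 0.0421 0.098 ]
jarG [ 0.6849 -0.173   0.099 ]
rack [0.6245 0.2315 0.028 ]
rack [0.6331 0.0972 0.028 ]
rack [0.499  0.0891 0.028 ]
rack [0.4915 0.2233 0.028 ]
fit [ 0.58697372 -0.06729646  0.076806  ]
cupL cupN 0.06851430328825472
cupL egg2 0.06778149163922345
cupN egg2 0.06804243907371342
eggA eggB 0.09629429027314744
cups centroid [ 0.58736365 -0.06726312  0.068     ]
eggA [186.52064024 294.84074709]
eggB [222.71659253 286.27217588]
egg2 [244.76452876 222.55749368]
knob [275.8373449  186.35696201]
```

```bash
cat > go.py <<'E'
import sys
from h import *
# usage: go.py x y z yaw [from current measured pose], tool pointing down
x,y,z,psi=map(float,sys.argv[1:5]); s=robot.state()
M=R.from_rotvec(s["orientation"]); T=R.from_euler('z',psi)*R.from_euler('x',np.pi)
d=M.inv().apply(np.array([x,y,z])-s["position"]); w=(M.inv()*T).as_rotvec()
print("shift",d.round(4),"turn",w.round(3),"rows",max(np.linalg.norm(d)/.05,np.degrees(np.linalg.norm(w))/8.59).round(1),"at",s["position"].round(4),"t",s["time"])
E
python3 -m jog '[[[0,0,-0.05],[0,0,0],0.085],[[0,0,-0.1],[0,0,0],0.085],[[0,0,-0.15],[0,0,0],0.085],[[0,0,-0.2],[0,0,0],0.085]]'
python3 go.py 0.532 0.127 0.4 0.31
```

```text
time: 0.5
position: [0.1891, -0.5951, 0.424]
orientation: [-3.104, -0.481, 0.0]
contact_force: [-0.1, -0.5, -1.0]
grip_width: 0.0849
finger_force: 0.0
shift [ 0.5455 -0.5843  0.0242] turn [-0.001  0.    -0.002] rows 16.0 at [ 0.1891 -0.5951  0.424 ] t 0.5
```

```bash
python3 -m jog '[[[0.545,-0.584,0.024],[0,0,0],0.085],[[0.545,-0.584,0.024],[0,0,0],0.085],[[0.545,-0.584,0.024],[0,0,0],0.085],[[0.545,-0.584,0.024],[0,0,0],0.085],[[0.545,-0.584,0.024],[0,0,0],0.085],[[0.545,-0.584,0.024],[0,0,0],0.085],[[0.545,-0.584,0.024],[0,0,0],0.085],[[0.545,-0.584,0.024],[0,0,0],0.085]]'
python3 go.py 0.532 0.127 0.25 0.31
```

```text
time: 1.3
position: [0.361, -0.2324, 0.41]
orientation: [3.104, 0.481, -0.0]
contact_force: [0.6, -1.1, -0.2]
grip_width: 0.0853
finger_force: 0.0
shift [ 0.2718 -0.2907  0.1599] turn [ 0.     0.    -0.002] rows 8.6 at [ 0.361  -0.2324  0.41  ] t 1.3
```

```bash
python3 -m jog '[[[0.136,-0.145,0],[0,0,0],0.085],[[0.136,-0.145,0],[0,0,0],0.085],[[0.136,-0.145,0],[0,0,0],0.085],[[0.136,-0.145,0],[0,0,0],0.085],[[0.272,-0.291,0.16],[0,0,0],0.085],[[0.272,-0.291,0.16],[0,0,0],0.085],[[0.272,-0.291,0.16],[0,0,0],0.085],[[0.272,-0.291,0.16],[0,0,0],0.085]]'
python3 -m jog '[[[0.025,-0.02,0.02],[0,0,0],0.085]]'
python3 go.py 0.532 0.127 0.25 0.31
python3 - <<'E'
from h import *
C,im=snap("wrist","w1.png")
for p in[(.532,.127,.043),(.596,.198,.043)]:print(proj(C,p))
E
```

```text
time: 2.1
position: [0.5135, 0.0872, 0.2837]
orientation: [3.104, 0.481, -0.0]
contact_force: [0.6, -1.0, 0.1]
grip_width: 0.0846
finger_force: 0.0
time: 2.2
position: [0.5302, 0.1147, 0.2626]
orientation: [-3.104, -0.484, 0.004]
contact_force: [0.7, -1.4, 1.3]
grip_width: 0.0848
finger_force: 0.0
shift [ 0.0055 -0.0111  0.0126] turn [-0.001  0.003 -0.001] rows 0.4 at [0.5302 0.1147 0.2626] t 2.2
[266.16926227 180.52585222]
[222.03438627 106.47940842]
```

View pics/w1.png

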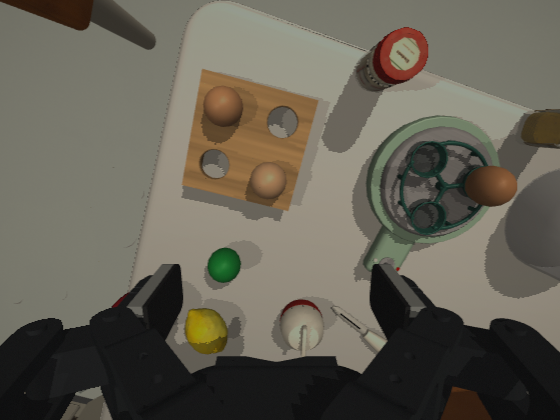

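The wrist view shows egg B at (268,180) and egg A at (223,106), within 2 px of the predictions. The cup mouths are near (430,157) and (428,216). I'll descend on egg B.

```bash
python3 - <<'E'
from h import *
C=cam("wrist")
for p,z in[((268,180),.043),((223,106),.043),((429,158),.063),((427,216),.063),((398,268),.03)]:print(ray(C,p,z).round(4))
E
python3 -m jog '[[[0.006,-0.0115,0.1],[0,0,0],0.085],[[0.006,-0.0115,0.1],[0,0,0],0.085],[[0.006,-0.0115,0.1],[0,0,0],0.085]]'
python3 go.py 0.532 0.1265 0.042 0.31
```

```text
[0.534  0.1296 0.043 ]
[0.5969 0.2013 0.043 ]
[ 0.614  -0.0282  0.063 ]
[ 0.5538 -0.0543  0.063 ]
[ 0.4737 -0.0672  0.03  ]
time: 2.55
position: [0.5292, 0.1244, 0.1594]
orientation: [3.103, 0.484, -0.017]
contact_force: [-0.2, -1.3, -0.4]
grip_width: 0.085
finger_force: 0.0
shift [ 0.0046 -0.001   0.1174] turn [-0.001  0.011 -0.001] rows 2.3 at [0.5292 0.1244 0.1594] t 2.55
```

```bash
python3 -m jog '[[[0.005,-0.0015,0.05],[0,0.006,0],0.085],[[0.005,-0.0015,0.09],[0,0.006,0],0.085],[[0.005,-0.0015,0.117],[0,0.006,0],0.085],[[0.005,-0.0015,0.117],[0,0.006,0],0.085],[[0.005,-0.0015,0.117],[0,0.006,0],0.085]]'
python3 go.py 0.532 0.127 0.042 0.31
python3 - <<'E'
from h import *
C,im=snap("wrist","w2.png")
print([proj(C,(.532,.127,z)).round() for z in(.043,.07)])
E
```

```text
time: 3.05
position: [0.5387, 0.1284, 0.05]
orientation: [-3.104, -0.481, -0.011]
contact_force: [-0.1, 0.1, 0.5]
grip_width: 0.0851
finger_force: 0.0
shift [-0.0068 -0.0007  0.0079] turn [ 0.    -0.007 -0.003] rows 0.2 at [0.5387 0.1284 0.05  ] t 3.05
[array([274., 269.]), array([273., 294.])]
```

View pics/w2.png

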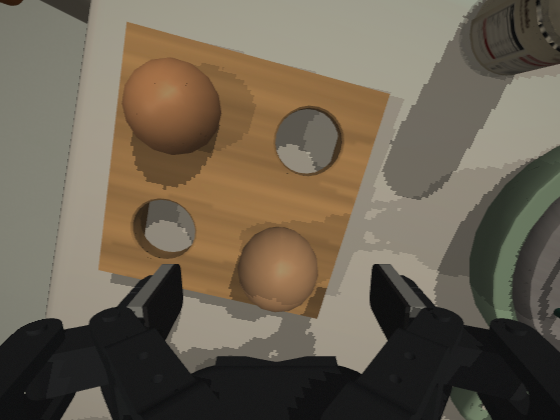

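Egg B sits centred between the fingers at (278,268). I'll let the arm settle, then correct and close.

```bash
python3 -m jog '[[[-0.006,0,0],[0,0,0],0.085],[[-0.006,0,0],[0,0,0],0.085],[[-0.006,0,0],[0,0,0],0.085],[[-0.006,0,0],[0,0,0],0.085]]'
python3 go.py 0.532 0.127 0.042 0.31
```

```text
time: 3.5
position: [0.5322, 0.1265, 0.0486]
orientation: [-3.104, -0.481, -0.011]
contact_force: [-0.5, 0.4, -0.1]
grip_width: 0.0851
finger_force: 0.0
shift [-0.     -0.0005  0.0066] turn [ 0.    -0.007 -0.002] rows 0.1 at [0.5322 0.1265 0.0486] t 3.5
```

```bash
python3 -m jog '[[[0,0,0.006],[0,-0.007,0],0.085],[[0,0,0.006],[0,-0.007,0],0.085],[[0,0,0.006],[0,-0.007,0],0.03],[[0,0,0.006],[0,-0.007,0],0.03],[[0,0,0.006],[0,-0.007,0],0.03],[[0,0,0.006],[0,-0.007,0],0.03],[[0,0,0.006],[0,-0.007,0],0.03],[[0,0,0.006],[0,-0.007,0],0.03]]' 25
```

```text
time: 4.3
position: [0.5321, 0.1259, 0.0421]
orientation: [3.104, 0.48, -0.001]
contact_force: [0.4, -3.5, 1.6]
grip_width: 0.0325
finger_force: 20.9
```

```bash
python3 -m jog '[[[0,0,0],[0,0,0],0.03],[[0,0,0],[0,0,0],0.03]]'; python3 - <<'E'
from h import *
C,im=snap("wrist","w3.png");print(robot.state()["grip_width"])
E
```

```text
time: 4.5
position: [0.5321, 0.126, 0.0421]
orientation: [3.104, 0.481, -0.001]
contact_force: [0.7, -4.4, 3.4]
grip_width: 0.0327
finger_force: 21.2
0.03228552029792669
```

View pics/w3.png

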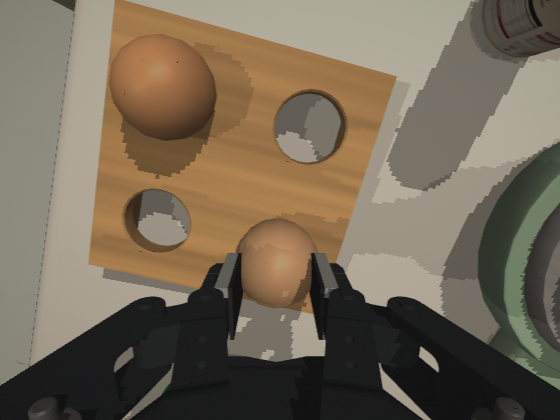

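The closed pads at (230,295) and (322,295) sit behind the egg centre at (277,262), so the grip is off-centre in tool x. I'll open and re-measure.

```bash
python3 -m jog '[[[0,0,0],[0,0,0],0.085],[[0,0,0],[0,0,0],0.085],[[0,0,0],[0,0,0],0.085],[[0,0,0],[0,0,0],0.085],[[0,0,0],[0,0,0],0.085]]'; python3 - <<'E'
from h import *
C,im=snap("wrist","w4.png"); s=robot.state(); M=R.from_rotvec(s["orientation"])
print("tcp px",proj(C,s["position"]), "tip px",proj(C,s["position"]-[0,0,.014]),"pads",[proj(C,s["position"]+M.apply([0,y,-.005])).round() for y in(-.016,.016)])
hsv=cv2.cvtColor(im,cv2.COLOR_RGB2HSV)
m=cv2.inRange(hsv,(5,120,40),(14,255,255)); print(hsv[262,277],hsv[200,240],hsv[85,165])
for z in(.035,.043,.05): print(z,ray(C,(277,262),z).round(4))
print(s["position"])
E
```

```text
time: 5.05
position: [0.5317, 0.1268, 0.042]
orientation: [-3.104, -0.482, 0.002]
contact_force: [-0.5, 0.9, -0.9]
grip_width: 0.085
finger_force: 0.0
tcp px [275.23317872 262.77840526] tip px [275.28480245 252.31504815] pads [array([243., 267.]), array([307., 267.])]
[ 16 106 169] [ 16 136 159] [ 13 141 152]
0.035 [0.5295 0.125  0.035 ]
0.043 [0.5329 0.1261 0.043 ]
0.05 [0.5359 0.1271 0.05  ]
[0.53177739 0.12666647 0.04199273]
```

View pics/w4.png

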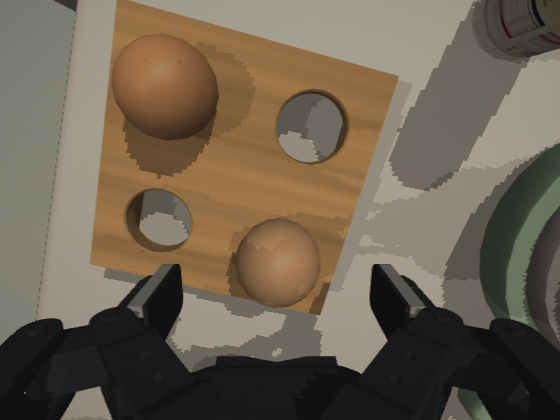

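Egg and TCP coincide in xy, so the pads actually gripped high on the egg: the tips appear about 17 mm behind where I assumed. I'll go lower in small steps and let the closing width confirm it.

```bash
python3 -m jog '[[[0.001,0,0.007],[0,0,0],0.085],[[0.001,0,0.014],[0,0,0],0.085],[[0.001,0,0.014],[0,0,0],0.085],[[0.001,0,0.014],[0,0,0],0.03],[[0.001,0,0.014],[0,0,0],0.03],[[0.001,0,0.014],[0,0,0],0.03],[[0.001,0,0.014],[0,0,0],0.03],[[0.001,0,0.014],[0,0,0],0.03]]' 25
```

```text
time: 5.9
position: [0.5332, 0.1262, 0.0283]
orientation: [3.104, 0.48, -0.001]
contact_force: [0.0, -3.7, 3.3]
grip_width: 0.0408
finger_force: 25.0
```

```bash
python3 -m jog '[[[0,0,0],[0,0,0],0.07],[[0,0,0],[0,0,0],0.07],[[0,0,0.007],[0,0,0],0.07],[[0,0,0.013],[0,0,0],0.07],[[0,0,0.013],[0,0,0],0.07],[[0,0,0.013],[0,0,0],0.03],[[0,0,0.013],[0,0,0],0.03],[[0,0,0.013],[0,0,0],0.03]]' 25
python3 -m jog '[[[0,0,0],[0,0,0],0.03],[[0,0,0],[0,0,0],0.03]]'
```

```text
time: 6.7
position: [0.5348, 0.127, 0.0173]
orientation: [3.104, 0.481, 0.005]
contact_force: [-2.2, -3.1, 21.8]
grip_width: 0.0418
finger_force: 29.4
time: 6.9
position: [0.5348, 0.127, 0.0172]
orientation: [3.104, 0.481, 0.005]
contact_force: [-2.7, -3.2, 20.6]
grip_width: 0.0416
finger_force: 29.3
```

```bash
python3 -m jog '[[[0,0,-0.004],[0,0,0],0.065],[[0,0,-0.004],[0,0,0],0.065],[[0,0,-0.004],[0,0,0],0.065],[[0,0,-0.004],[0,0,0],0.03],[[0,0,-0.004],[0,0,0],0.03],[[0,0,-0.004],[0,0,0],0.03],[[0,0,-0.004],[0,0,0],0.03],[[0,0,-0.004],[0,0,0],0.03]]' 25
python3 -m jog '[[[0,0,-0.003],[0,0,0],0.03],[[0,0,-0.006],[0,0,0],0.03],[[0,0,-0.009],[0,0,0],0.03],[[0,0,-0.012],[0,0,0],0.03],[[0,0,-0.012],[0,0,0],0.03]]'
python3 - <<'E'
from h import *
C,im=snap("wrist","w5.png")
E
```

```text
time: 7.7
position: [0.5328, 0.1261, 0.0188]
orientation: [3.104, 0.48, -0.002]
contact_force: [2.1, -4.5, -1.9]
grip_width: 0.0418
finger_force: 25.5
time: 8.2
position: [0.5331, 0.1273, 0.0316]
orientation: [-3.104, -0.482, 0.0]
contact_force: [-0.1, -1.1, -1.4]
grip_width: 0.0418
finger_force: 25.9
```

View pics/w5.png

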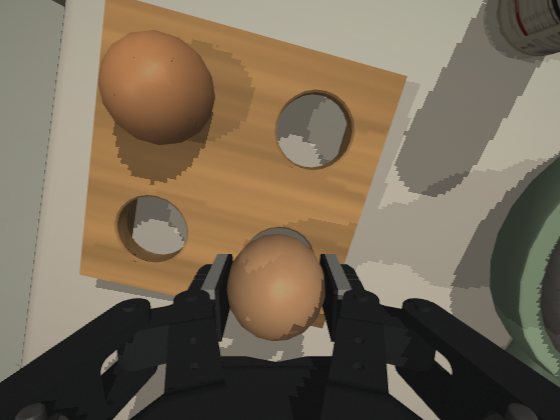

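Egg B is lifted, upright and well held between the pads at (277,287). I'll carry it up and look at the cups from close by.

```bash
python3 - <<'E'
from h import *
C=cam("wrist"); p=ray(C,(277,287),.0555); s=robot.state(); print("egg in tool",R.from_rotvec(s["orientation"]).inv().apply(p-s["position"]))
E
python3 -m jog '[[[0,0,-0.05],[0,0,0],0.03],[[0,0,-0.1],[0,0,0],0.03],[[0,0,-0.14],[0,0,0],0.03],[[0,0,-0.14],[0,0,0],0.03],[[0,0,-0.14],[0,0,0],0.03]]'
python3 go.py 0.53 -0.06 0.17 0.31
```

```text
egg in tool [-0.00075535  0.0009148  -0.02410416]
time: 8.75
position: [0.5333, 0.1268, 0.1717]
orientation: [3.104, 0.481, 0.001]
contact_force: [0.0, 0.3, -1.5]
grip_width: 0.0419
finger_force: 26.1
shift [-0.0597  0.1771  0.0017] turn [ 0.001 -0.001 -0.003] rows 3.7 at [0.5333 0.1268 0.1717] t 8.75
```

```bash
python3 -m jog '[[[-0.015,0.045,0],[0,0,0],0.03],[[-0.03,0.09,0],[0,0,0],0.03],[[-0.045,0.13,0],[0,0,0],0.03],[[-0.055,0.165,0],[0,0,0],0.03],[[-0.06,0.177,0],[0,0,0],0.03],[[-0.06,0.177,0],[0,0,0],0.03],[[-0.06,0.177,0],[0,0,0],0.03],[[-0.06,0.177,0],[0,0,0],0.03]]'
python3 -m jog '[[[0,0,0],[0,0,0],0.03],[[0,0,0],[0,0,0],0.03]]'
python3 - <<'E'
from h import *
C,im=snap("wrist","w6.png"); print(C[2],robot.state()["position"])
for p in[(.6104,-.0353,.063),(.548,-.0637,.063),(.6037,-.1028,.08)]: print(proj(C,p))
cv2.imwrite("pics/w6b.png",cv2.convertScaleAbs(cv2.resize(im[60:330,180:500,::-1],None,fx=2.2,fy=2.2,interpolation=cv2.INTER_CUBIC),alpha=1.4))
E
```

```text
time: 9.55
position: [0.5292, -0.0578, 0.1707]
orientation: [-3.103, -0.486, 0.002]
contact_force: [-0.4, 0.7, -1.3]
grip_width: 0.0419
finger_force: 26.1
time: 9.75
position: [0.5295, -0.0588, 0.1711]
orientation: [-3.104, -0.484, 0.001]
contact_force: [-0.2, 1.2, 0.0]
grip_width: 0.0413
finger_force: 26.1
[ 0.59422004 -0.03855043  0.3214974 ] [ 0.52944855 -0.05912917  0.17111649]
[278.26903718 103.73521582]
[287.78382259 190.53786225]
[362.18110911 140.57260945]
```

View pics/w6b.png

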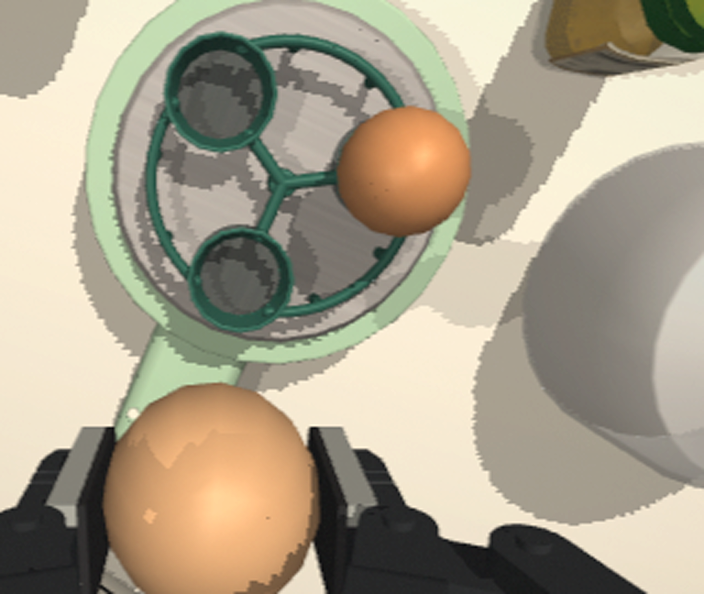

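The mouths are at (280,101.8) and (289.5,185.9) in full-image pixels and egg2 is at (363.6,137.7). All are within 5 px of the predictions.

```bash
python3 - <<'E'
from h import *
C=cam("wrist")
L=ray(C,(279.8,101.6),.063);N=ray(C,(289.3,185.7),.063);E=ray(C,(363.4,137.5),.078)
print(L,N,E,[np.linalg.norm(a-b) for a,b in((L[:2],N[:2]),(L[:2],E[:2]),(N[:2],E[:2]))],(L+N+E)/3)
E
python3 go.py 0.6117 -0.0355 0.11 0.6
```

```text
[ 0.61224656 -0.03629639  0.063     ] [ 0.55222906 -0.06393893  0.063     ] [ 0.60611214 -0.10371191  0.078     ] [np.float64(0.0660773030658567), np.float64(0.067694048542736), np.float64(0.06697220243720178)] [ 0.59019592 -0.06798241  0.068     ]
shift [0.0856 0.0025 0.061 ] turn [-0.     0.001 -0.291] rows 2.1 at [ 0.5294 -0.0591  0.1711] t 9.8
```

```bash
python3 -m jog '[[[0.03,0.001,0],[0,0,-0.1],0.03],[[0.06,0.002,0],[0,0,-0.2],0.03],[[0.085,0.002,0],[0,0,-0.29],0.03],[[0.085,0.002,0.03],[0,0,-0.29],0.03],[[0.085,0.002,0.06],[0,0,-0.29],0.03],[[0.085,0.002,0.06],[0,0,-0.29],0.03],[[0.085,0.002,0.06],[0,0,-0.29],0.03],[[0.085,0.002,0.06],[0,0,-0.29],0.03]]'
python3 go.py 0.6113 -0.0358 0.052 0.6
```

```text
time: 10.6
position: [0.612, -0.0359, 0.1128]
orientation: [3.002, 0.925, 0.002]
contact_force: [0.5, -0.3, -0.9]
grip_width: 0.0417
finger_force: 26.1
shift [-0.0006 -0.0005  0.0608] turn [ 0.001 -0.001 -0.002] rows 1.2 at [ 0.612  -0.0359  0.1128] t 10.6
```

```bash
python3 -m jog '[[[-0.001,-0.001,0.02],[0,0,0],0.03],[[-0.001,-0.001,0.035],[0,0,0],0.03],[[-0.001,-0.001,0.045],[0,0,0],0.03],[[-0.001,-0.001,0.052],[0,0,0],0.03],[[-0.001,-0.001,0.056],[0,0,0],0.03],[[-0.001,-0.001,0.056],[0,0,0],0.03],[[-0.001,-0.001,0.056],[0,0,0],0.03]]'
python3 go.py 0.6113 -0.0358 0.052 0.6
```

```text
time: 11.3
position: [0.6108, -0.0358, 0.0557]
orientation: [3.002, 0.925, 0.002]
contact_force: [4.7, 0.8, 0.4]
grip_width: 0.0418
finger_force: 26.1
shift [0.0004 0.0003 0.0037] turn [ 0.001 -0.001 -0.002] rows 0.1 at [ 0.6108 -0.0358  0.0557] t 11.3
```

```bash
python3 -m jog '[[[0.001,0.0005,0],[0,0,0],0.03],[[0.001,0.0005,0.002],[0,0,0],0.03],[[0.001,0.0005,0.0035],[0,0,0],0.03],[[0.001,0.0005,0.0035],[0,0,0],0.03],[[0.001,0.0005,0.0035],[0,0,0],0.03]]'
```

```text
time: 11.8
position: [0.6122, -0.0354, 0.053]
orientation: [3.002, 0.925, 0.004]
contact_force: [4.3, 0.9, 9.5]
grip_width: 0.0418
finger_force: 26.8
```

Seated, with 9.5 N upward. I'll release gently and rise.

```bash
python3 -m jog '[[[0.0005,0,0],[0,0,0],0.044],[[0.0005,0,0],[0,0,0],0.05],[[0.0005,0,0],[0,0,0],0.06],[[0.0005,0,0],[0,0,0],0.066],[[0.0005,0,0],[0,0,0],0.066],[[0.0005,0,0],[0,0,0],0.066]]'
python3 -m jog '[[[0,0,-0.03],[0,0,0],0.066],[[0,0,-0.07],[0,0,0],0.066],[[0,0,-0.12],[0,0,0],0.066],[[0,0,-0.15],[0,0,0],0.066],[[0,0,-0.15],[0,0,0],0.066]]'
python3 go.py 0.5965 0.199 0.17 0.31
python3 - <<'E'
from h import *
snap("top","t2.png")
im=cv2.imread("pics/t2.png")[140:260,130:370]
cv2.imwrite("pics/t2b.png",cv2.convertScaleAbs(cv2.resize(im,None,fx=3.3,fy=3.3,interpolation=cv2.INTER_CUBIC),alpha=1.7))
E
```

```text
time: 12.4
position: [0.6108, -0.0355, 0.0514]
orientation: [-3.002, -0.925, 0.002]
contact_force: [-0.5, -0.7, -0.1]
grip_width: 0.0659
finger_force: 0.0
time: 12.9
position: [0.6137, -0.0348, 0.2067]
orientation: [3.0, 0.924, 0.011]
contact_force: [0.7, 0.2, -0.5]
grip_width: 0.0661
finger_force: 0.0
shift [ 0.1171 -0.2031  0.0365] turn [ 0.003 -0.006  0.288] rows 4.7 at [ 0.6137 -0.0348  0.2067] t 12.9
```

```bash
python3 -m jog '[[[0.029,-0.05,0],[0,0,0.07],0.075],[[0.058,-0.1,0],[0,0,0.14],0.075],[[0.087,-0.15,0],[0,0,0.21],0.075],[[0.117,-0.203,0.01],[0.003,-0.006,0.288],0.075],[[0.117,-0.203,0.036],[0.003,-0.006,0.288],0.075],[[0.117,-0.203,0.066],[0.003,-0.006,0.288],0.075],[[0.117,-0.203,0.066],[0.003,-0.006,0.288],0.075],[[0.117,-0.203,0.066],[0.003,-0.006,0.288],0.075]]'
python3 -m jog '[[[0,0,0],[0,0,0],0.085],[[0,0,0],[0,0,0],0.085]]'
python3 go.py 0.597 0.198 0.08 0.31
python3 - <<'E'
from h import *
snap("top","t3.png")
C,im=snap("wrist","w7.png"); p=proj(C,(.597,.198,.043)); print("pred",p)
hsv=cv2.cvtColor(im,cv2.COLOR_RGB2HSV)
x,y=p.round().astype(int); print(hsv[y,x],hsv[y-10:y+11:5,x-70:x+71:10,0])
C4=None
E
```

```text
time: 13.75
position: [0.5931, 0.1968, 0.1345]
orientation: [3.104, 0.483, -0.016]
contact_force: [0.2, 0.2, 0.4]
grip_width: 0.0751
finger_force: 0.0
time: 13.95
position: [0.5947, 0.1974, 0.1369]
orientation: [-3.103, -0.482, 0.009]
contact_force: [-0.7, 0.2, 0.9]
grip_width: 0.0849
finger_force: 0.0
shift [0.0027 0.0002 0.0569] turn [-0.002  0.005 -0.002] rows 1.1 at [0.5947 0.1974 0.1369] t 13.95
pred [275.90529921 210.40454359]
[ 16 124 148] [[23 25 23 18 16 13 13 13 13 13 16 15 16 16 16]
 [22 24 25 16 16 13 13 14 14 13 16 16 16 17 16]
 [23 22 22 16 15 14 13 16 14 13 16 16 16 16 16]
 [24 22 22 16 16 13 13 14 14 13 16 16 16 17 18]
 [23 22 22 16 16 13 13 13 13 14 16 16 16 20 18]]
```

```bash
python3 - <<'E'
from h import *
C=cam("wrist"); im=cv2.imread("pics/w7.png"); hsv=cv2.cvtColor(im,cv2.COLOR_BGR2HSV)
m=((hsv[:,:,0]<=14)&(hsv[:,:,1]>80)).astype(np.uint8)*255; m[:140]=0;m[275:]=0;m[:,:225]=0;m[:,330:]=0
m=cv2.morphologyEx(m,cv2.MORPH_OPEN,np.ones((3,3)))
ct=max(cv2.findContours(m,0,1)[0],key=cv2.contourArea); (u,v),r=cv2.minEnclosingCircle(ct); print("wrist",u,v,r,cv2.fitEllipse(cv2.convexHull(ct)),ray(C,(u,v),.043))
C=cam("top"); im=cv2.imread("pics/t3.png"); hsv=cv2.cvtColor(im,cv2.COLOR_BGR2HSV)
m=((hsv[:,:,0]<=15)&(hsv[:,:,1]>100)).astype(np.uint8)*255; m[:160]=0;m[225:]=0;m[:,:225]=0;m[:,290:]=0
for c in cv2.findContours(m,0,1)[0]:
    if cv2.contourArea(c)>30:
        (u,v),r=cv2.minEnclosingCircle(c); print("top",u,v,r,ray(C,(u,v),.078))
E
```

```text
wrist 276.7293701171875 210.91232299804688 27.343305587768555 ((276.8030090332031, 210.9447784423828), (53.300514221191406, 54.54160690307617), 7.027105808258057) [0.59666766 0.19737676 0.043     ]
top 268.0 180.0 8.602425575256348 [ 0.60436861 -0.10245207  0.078     ]
top 241.5 178.5 8.514793395996094 [ 0.61002806 -0.03610338  0.078     ]
```

The placed egg shows at (.610,-.036), standing 67 mm from egg2, which fits. Egg A is at (.5967,.1975), so I'll descend.

```bash
python3 -m jog '[[[0.002,0,0.04],[0,0.005,0],0.085],[[0.002,0,0.08],[0,0.005,0],0.085],[[0.002,0,0.1],[0,0.005,0],0.085],[[0.002,0,0.11],[0,0.005,0],0.085],[[0.002,0,0.11],[0,0.005,0],0.085],[[0.002,0,0.11],[0,0.005,0],0.085]]'
python3 go.py 0.5967 0.1975 0.0195 0.31
```

```text
time: 14.65
position: [0.5955, 0.1992, 0.0268]
orientation: [-3.102, -0.484, 0.001]
contact_force: [0.8, 0.6, 0.3]
grip_width: 0.0849
finger_force: 0.0
shift [0.0006 0.002  0.0072] turn [-0.002  0.    -0.001] rows 0.2 at [0.5955 0.1992 0.0268] t 14.65
```

```bash
python3 -m jog '[[[0.001,0.002,0.007],[0,0,0],0.085],[[0.001,0.002,0.007],[0,0,0],0.085],[[0.001,0.002,0.007],[0,0,0],0.085],[[0.001,0.002,0.007],[0,0,0],0.03],[[0.001,0.002,0.007],[0,0,0],0.03],[[0.001,0.002,0.007],[0,0,0],0.03],[[0.001,0.002,0.007],[0,0,0],0.03],[[0.001,0.002,0.007],[0,0,0],0.03]]' 25
python3 go.py 0.5967 0.1975 0.0195 0.31
```

```text
time: 15.45
position: [0.5962, 0.1975, 0.0185]
orientation: [-3.102, -0.485, 0.004]
contact_force: [-0.2, 1.5, 0.9]
grip_width: 0.0418
finger_force: 25.3
shift [ 0.0005  0.0001 -0.001 ] turn [-0.002  0.002 -0.   ] rows 0.0 at [0.5962 0.1975 0.0185] t 15.45
```

```bash
python3 -m jog '[[[0,0,-0.015],[0,0,0],0.03],[[0,0,-0.05],[0,0,0],0.03],[[0,0,-0.1],[0,0,0],0.03],[[0,0,-0.15],[0,0,0],0.03],[[0,0,-0.15],[0,0,0],0.03],[[0,0,-0.15],[0,0,0],0.03]]'
python3 go.py 0.55 -0.0638 0.17 0.31
```

```text
time: 16.05
position: [0.5973, 0.1971, 0.1706]
orientation: [-3.102, -0.484, -0.001]
contact_force: [0.5, -0.3, -0.9]
grip_width: 0.0415
finger_force: 25.8
shift [-1.245e-01  2.341e-01  1.000e-04] turn [-0.002 -0.001 -0.001] rows 5.3 at [0.5973 0.1971 0.1706] t 16.05
```

```bash
python3 -m jog '[[[-0.021,0.039,0],[0,0,0],0.03],[[-0.042,0.078,0],[0,0,0],0.03],[[-0.063,0.117,0],[0,0,0],0.03],[[-0.084,0.156,0],[0,0,0],0.03],[[-0.105,0.195,0],[0,0,0],0.03],[[-0.12,0.225,0],[0,0,0],0.03],[[-0.1245,0.234,0],[0,0,0],0.03],[[-0.1245,0.234,0],[0,0,0],0.03]]'
python3 -m jog '[[[0,0,0.03],[0,0,0],0.03],[[0,0,0.06],[0,0,0],0.03],[[0,0,0.06],[0,0,0],0.03],[[0,0,0.06],[0,0,0],0.03]]'
python3 go.py 0.55 -0.0638 0.055 0.31
```

```text
time: 16.85
position: [0.5481, -0.066, 0.1671]
orientation: [-3.103, -0.479, 0.008]
contact_force: [-0.2, 0.8, -1.5]
grip_width: 0.0417
finger_force: 25.8
time: 17.25
position: [0.5489, -0.0619, 0.1082]
orientation: [-3.1, -0.488, 0.006]
contact_force: [1.3, 0.8, -0.6]
grip_width: 0.0419
finger_force: 25.8
shift [0.0006 0.0023 0.0532] turn [-0.004  0.003  0.002] rows 1.1 at [ 0.5489 -0.0619  0.1082] t 17.25
```

```bash
python3 -m jog '[[[0.001,0.0015,0.015],[0,0,0],0.03],[[0.001,0.0015,0.03],[0,0,0],0.03],[[0.001,0.0015,0.04],[0,0,0],0.03],[[0.001,0.0015,0.047],[0,0,0],0.03],[[0.001,0.0015,0.052],[0,0,0],0.03],[[0.001,0.0015,0.052],[0,0,0],0.03],[[0.001,0.0015,0.052],[0,0,0],0.03]]'
python3 go.py 0.55 -0.0638 0.052 0.31
```

```text
time: 17.95
position: [0.5507, -0.0648, 0.0565]
orientation: [-3.102, -0.484, 0.003]
contact_force: [-0.0, 0.5, -0.1]
grip_width: 0.0417
finger_force: 25.8
shift [-0.0004 -0.0011  0.0046] turn [-0.002  0.002 -0.   ] rows 0.1 at [ 0.5507 -0.0648  0.0565] t 17.95
```

```bash
python3 -m jog '[[[0,0,0.0015],[0,0,0],0.03],[[0,0,0.003],[0,0,0],0.03],[[0,0,0.0045],[0,0,0],0.03],[[0,0,0.0045],[0,0,0],0.03],[[0,0,0.0045],[0,0,0],0.03]]'
```

```text
time: 18.45
position: [0.55, -0.0639, 0.0527]
orientation: [-3.102, -0.485, 0.005]
contact_force: [-5.8, 3.0, 12.0]
grip_width: 0.0414
finger_force: 26.7
```

```bash
python3 -m jog '[[[-0.001,-0.0005,0],[0,0,0],0.03],[[-0.001,-0.0005,0],[0,0,0],0.044],[[-0.001,-0.0005,0],[0,0,0],0.05],[[-0.001,-0.0005,0],[0,0,0],0.06],[[-0.001,-0.0005,0],[0,0,0],0.066],[[-0.001,-0.0005,0],[0,0,0],0.066],[[-0.001,-0.0005,0],[0,0,0],0.066]]'
python3 -m jog '[[[0,0,-0.03],[0,0,0],0.066],[[0,0,-0.07],[0,0,0],0.066],[[0,0,-0.12],[0,0,0],0.066],[[0,0,-0.17],[0,0,0],0.066],[[0,0,-0.2],[0,0,0],0.066],[[0,0,-0.2],[0,0,0],0.066]]'
python3 go.py 0.5893 -0.2666 0.25 0.31
```

```text
time: 19.15
position: [0.5493, -0.0647, 0.0516]
orientation: [-3.102, -0.484, 0.004]
contact_force: [-0.1, 0.2, 0.9]
grip_width: 0.0664
finger_force: 0.0
time: 19.75
position: [0.5523, -0.0646, 0.2566]
orientation: [3.104, 0.484, 0.008]
contact_force: [0.2, 0.9, -1.0]
grip_width: 0.0659
finger_force: 0.0
shift [-0.0264  0.2037  0.0068] turn [ 0.001 -0.005 -0.   ] rows 4.1 at [ 0.5523 -0.0646  0.2566] t 19.75
```

Next I'll move above the dome, check the eggs from the top camera, and measure the knob from the wrist.

```bash
python3 -m jog '[[[-0.006,0.045,0],[0,0,0],0.066],[[-0.012,0.09,0],[0,0,0],0.066],[[-0.018,0.135,0],[0,0,0],0.066],[[-0.024,0.18,0],[0,0,0],0.066],[[-0.026,0.204,0],[0,-0.005,0],0.066],[[-0.026,0.204,0],[0,-0.005,0],0.066],[[-0.026,0.204,0],[0,-0.005,0],0.066],[[-0.026,0.204,0],[0,-0.005,0],0.066]]'
python3 -m jog '[[[0,0,0],[0,0,0],0.066],[[0,0,0],[0,0,0],0.066]]'
python3 go.py 0.5893 -0.2666 0.25 0.31
python3 - <<'E'
from h import *
C,im=snap("top","t4.png"); hsv=cv2.cvtColor(im,cv2.COLOR_RGB2HSV)
m=((hsv[:,:,0]<=15)&(hsv[:,:,1]>100)).astype(np.uint8)*255; m[:160]=0;m[225:]=0;m[:,:225]=0;m[:,290:]=0
for c in cv2.findContours(m,0,1)[0]:
    if cv2.contourArea(c)>30:
        (u,v),r=cv2.minEnclosingCircle(c); print("top",u,v,r,ray(C,(u,v),.078))
C,im=snap("wrist","w8.png"); p=proj(C,(.5893,-.2666,.117)); print("pred",p,C[2])
g=cv2.cvtColor(im,cv2.COLOR_RGB2GRAY)
m=(g<30).astype(np.uint8)*255
for c in cv2.findContours(m,0,1)[0]:
    if cv2.contourArea(c)>150: 
        (u,v),r=cv2.minEnclosingCircle(c); print(u,v,r,cv2.contourArea(c),cv2.boundingRect(c),ray(C,(u,v),.112))
E
```

```text
time: 20.55
position: [0.5872, -0.2653, 0.2509]
orientation: [-3.101, -0.487, 0.013]
contact_force: [0.2, 0.7, -0.6]
grip_width: 0.0655
finger_force: 0.0
time: 20.75
position: [0.5874, -0.266, 0.2516]
orientation: [-3.103, -0.487, 0.011]
contact_force: [0.0, -0.9, 0.5]
grip_width: 0.0662
finger_force: 0.0
shift [0.0016 0.0011 0.0016] turn [-0.002  0.007  0.001] rows 0.1 at [ 0.5874 -0.266   0.2516] t 20.75
top 252.5 202.1666717529297 8.579793930053711 [ 0.54918271 -0.06282723  0.078     ]
top 268.0 180.0 8.602425575256348 [ 0.60436861 -0.10245207  0.078     ]
top 241.06521606445312 178.71739196777344 8.335293769836426 [ 0.60950088 -0.03500662  0.078     ]
pred [276.62929279 199.38411342] [ 0.65310494 -0.24589205  0.40157186]
279.5 394.0 280.6159362792969 45182.0 (0, 259, 560, 161) [ 0.37355608 -0.33953507  0.112     ]
280.5 192.3275909423828 14.748993873596191 566.0 (268, 178, 26, 30) [ 0.59570479 -0.26832729  0.112     ]
```

All three eggs are in their cups per the top camera. The two views put the knob at about (.592,-.2675). I'll descend partway and re-measure.

```bash
python3 -m jog '[[[0.005,0.003,0.04],[0,0.007,0],0.066],[[0.005,0.003,0.08],[0,0.007,0],0.066],[[0.005,0.003,0.1],[0,0.007,0],0.066],[[0.005,0.003,0.1],[0,0.007,0],0.066],[[0.005,0.003,0.1],[0,0.007,0],0.066],[[0.005,0.003,0.1],[0,0.007,0],0.066]]'
python3 - <<'E'
from h import *
C,im=snap("wrist","w9.png"); s=robot.state(); print(s["position"],C[2])
print([proj(C,(.592,-.2675,z)).round(1) for z in(.092,.106,.119)])
g=cv2.cvtColor(im,cv2.COLOR_RGB2GRAY)
m=(g<30).astype(np.uint8)*255; m[:,:200]=0;m[:,350:]=0
m[300:]=0
for c in cv2.findContours(m,0,1)[0]:
    if cv2.contourArea(c)>150: 
        print(cv2.contourArea(c),cv2.boundingRect(c),[ray(C,(cv2.boundingRect(c)[0]+cv2.boundingRect(c)[2]/2,cv2.boundingRect(c)[1]+cv2.boundingRect(c)[3]/2),z).round(4) for z in(.1,.106,.112)])
E
```

```text
time: 21.45
position: [0.5934, -0.2686, 0.1533]
orientation: [-3.103, -0.485, -0.003]
contact_force: [-0.1, 0.1, 0.3]
grip_width: 0.0663
finger_force: 0.0
[ 0.59340197 -0.26868364  0.15334509] [ 0.65777073 -0.24843413  0.30389648]
[array([273.2, 228. ]), array([273.1, 234.5]), array([272.9, 241.4])]
181.0 (200, 259, 6, 41) [array([ 0.5428, -0.2311,  0.1   ]), array([ 0.5462, -0.2316,  0.106 ]), array([ 0.5496, -0.2321,  0.112 ])]
1351.0 (257, 208, 38, 47) [array([ 0.5927, -0.2693,  0.1   ]), array([ 0.5946, -0.2687,  0.106 ]), array([ 0.5965, -0.2681,  0.112 ])]
197.5 (200, 35, 12, 35) [array([ 0.6852, -0.1967,  0.1   ]), array([ 0.6844, -0.1982,  0.106 ]), array([ 0.6835, -0.1998,  0.112 ])]
```

View pics/w9.png

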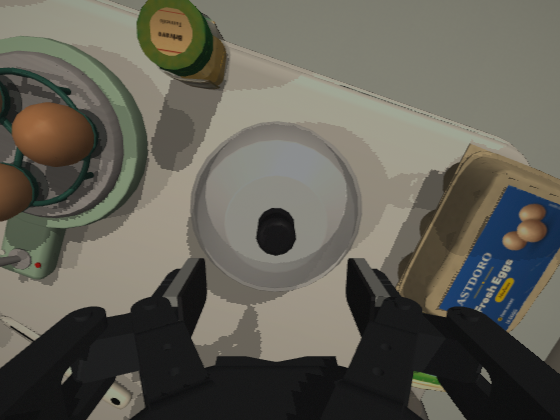

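The knob shows at (276,231), between the open fingers at columns 205 and 348, with the dome rim round it and the eggs at left. The tool is already aligned, so I'll descend.

```bash
python3 -m jog '[[[0,-0.0003,0.03],[0,0,0],0.066],[[0,-0.0003,0.045],[0,0,0],0.066],[[0,-0.0003,0.055],[0,0,0],0.066],[[0,-0.0003,0.062],[0,0,0],0.066],[[0,-0.0003,0.062],[0,0,0],0.066],[[0,-0.0003,0.062],[0,0,0],0.066]]'
python3 go.py 0.593 -0.268 0.09 0.31
```

```text
time: 22.1
position: [0.5925, -0.2682, 0.0899]
orientation: [-3.102, -0.484, -0.0]
contact_force: [0.8, 0.1, -0.1]
grip_width: 0.0658
finger_force: 0.0
shift [ 0.0005  0.     -0.0001] turn [-0.002 -0.    -0.   ] rows 0.0 at [ 0.5925 -0.2682  0.0899] t 22.1
```

```bash
python3 -m jog '[[[0.0005,0,0],[0,0,0],0.05],[[0.0005,0,0],[0,0,0],0.035],[[0.0005,0,0],[0,0,0],0.01],[[0.0005,0,0],[0,0,0],0.01],[[0.0005,0,0],[0,0,0],0.01],[[0.0005,0,0],[0,0,0],0.01],[[0.0005,0,0],[0,0,0],0.01]]' 50
```

```text
time: 22.8
position: [0.5929, -0.2682, 0.0898]
orientation: [-3.103, -0.484, -0.0]
contact_force: [0.4, -2.0, 5.2]
grip_width: 0.0235
finger_force: 48.9
```

```bash
python3 -m jog '[[[0,0,-0.01],[0,0,0],0.01],[[0,0,-0.04],[0,0,0],0.01],[[0,0,-0.08],[0,0,0],0.01],[[0,0,-0.12],[0,0,0],0.01],[[0,0,-0.15],[0,0,0],0.01],[[0,0,-0.16],[0,0,0],0.01],[[0,0,-0.16],[0,0,0],0.01]]'
python3 go.py 0.5887 -0.0675 0.25 0.31
python3 - <<'E'
from h import *
C,im=snap("wrist","w10.png"); g=cv2.GaussianBlur(cv2.cvtColor(im,cv2.COLOR_RGB2GRAY),(3,3),0)
print(g[60:260:8,276])
print(im[100:250:15,200:360:20].mean(2).astype(int))
E
```

```text
time: 23.5
position: [0.593, -0.2681, 0.2503]
orientation: [-3.103, -0.485, -0.001]
contact_force: [0.8, -0.0, -2.4]
grip_width: 0.0229
finger_force: 49.4
shift [ 0.0571 -0.1924  0.0006] turn [-0.001 -0.001 -0.   ] rows 4.0 at [ 0.593  -0.2681  0.2503] t 23.5
[140 140 166 167 156 175 175 174 150 158 166 181 181 181 181 181 181 177
 177 176 176 176 169  23  19]
[[112 112 170 171 170 171 176 147]
 [ 91 112 170 170 170 171 171 172]
 [ 91 113 145 152 154 152 145 152]
 [ 91 147 158 172 178 165 153 143]
 [ 89 174 177 178 180 181 174 153]
 [171 175 177 178 180 181 174 173]
 [173 175 177 178 181 181 173 171]
 [172 174 174 174 174 174 172 170]
 [171 158 157 174 173 173 174 168]
 [151 156 156 156 172 173 173 173]]
```

```bash
python3 - <<'E'
from h import *
g=cv2.cvtColor(cv2.imread("pics/w10.png"),cv2.COLOR_BGR2GRAY)
for c in(268,276,284): print(c,g[232:252,c])
g=cv2.cvtColor(cv2.imread("pics/w9.png"),cv2.COLOR_BGR2GRAY); print(g[200:216,276])
E
python3 -m jog '[[[0.013,-0.045,0],[0,0,0],0.01],[[0.026,-0.09,0],[0,0,0],0.01],[[0.039,-0.135,0],[0,0,0],0.01],[[0.052,-0.175,0],[0,0,0],0.01],[[0.057,-0.192,0],[0,0,0],0.01],[[0.057,-0.192,0],[0,0,0],0.01],[[0.057,-0.192,0],[0,0,0],0.01],[[0.057,-0.192,0],[0,0,0],0.01]]'
python3 -m jog '[[[0,0,0],[0,0,0],0.01],[[0,0,0],[0,0,0],0.01]]'
python3 go.py 0.5887 -0.0675 0.16 0.31
```

```text
268 [176 159 159 158 159 158 143  52  22  22  24  24  23  22  22  19  18  16
  17  17]
276 [176 175 175 175 175 151  50  24  24  25  25  25  22  24  20  19  19  19
  19  20]
284 [176 176 176 176 176 175 136  43  24  24  25  25  25  24  24  20  18  18
  19  20]
[137 137 136 136 137 137 136 131  46  23  23  23  20  16  18  17]
time: 24.35
position: [0.5879, -0.0698, 0.2483]
orientation: [-3.103, -0.481, 0.005]
contact_force: [-0.6, -0.7, -1.5]
grip_width: 0.0231
finger_force: 49.5
time: 24.55
position: [0.5883, -0.0691, 0.2493]
orientation: [-3.102, -0.482, 0.002]
contact_force: [0.5, -0.3, -0.8]
grip_width: 0.0235
finger_force: 49.5
shift [ 0.0009 -0.0012  0.0893] turn [-0.002  0.001 -0.002] rows 1.8 at [ 0.5883 -0.0691  0.2493] t 24.55
```

```bash
python3 -m jog '[[[0.0005,-0.001,0.03],[0,0,0],0.01],[[0.0005,-0.001,0.06],[0,0,0],0.01],[[0.0005,-0.001,0.08],[0,0,0],0.01],[[0.0005,-0.001,0.095],[0,0,0],0.01],[[0.0005,-0.001,0.095],[0,0,0],0.01],[[0.0005,-0.001,0.095],[0,0,0],0.01]]'
python3 go.py 0.5887 -0.0675 0.126 0.31
```

```text
time: 25.15
position: [0.5887, -0.067, 0.155]
orientation: [-3.102, -0.483, 0.001]
contact_force: [0.3, 0.6, -1.2]
grip_width: 0.0235
finger_force: 49.5
shift [-0.0002  0.0005  0.029 ] turn [-0.002  0.    -0.001] rows 0.6 at [ 0.5887 -0.067   0.155 ] t 25.15
```

```bash
python3 -m jog '[[[0,0.0005,0.008],[0,0,0],0.01],[[0,0.0005,0.014],[0,0,0],0.01],[[0,0.0005,0.019],[0,0,0],0.01],[[0,0.0005,0.022],[0,0,0],0.01],[[0,0.0005,0.022],[0,0,0],0.01],[[0,0.0005,0.022],[0,0,0],0.01]]'
```

```text
time: 25.75
position: [0.5887, -0.0671, 0.1328]
orientation: [-3.102, -0.484, 0.001]
contact_force: [-0.1, 1.1, -1.5]
grip_width: 0.023
finger_force: 49.5
```

```bash
python3 -m jog '[[[0,0,0.002],[0,0,0],0.01],[[0,0,0.004],[0,0,0],0.01],[[0,0,0.004],[0,0,0],0.01],[[0,0,0.004],[0,0,0],0.01]]'
```

```text
time: 26.15
position: [0.5886, -0.0671, 0.1287]
orientation: [-3.102, -0.484, 0.001]
contact_force: [-0.5, 0.6, -2.1]
grip_width: 0.023
finger_force: 49.5
```

No contact so far, and the rim is already below the pan's top. I'll go down to the shoulder.

```bash
python3 -m jog '[[[0,0,0.001],[0,0,0],0.01],[[0,0,0.002],[0,0,0],0.01],[[0,0,0.003],[0,0,0],0.01],[[0,0,0.0035],[0,0,0],0.01],[[0,0,0.0035],[0,0,0],0.01],[[0,0,0.0035],[0,0,0],0.01]]'
```

```text
time: 26.75
position: [0.589, -0.0671, 0.1258]
orientation: [-3.102, -0.484, -0.0]
contact_force: [-1.8, -1.2, 5.8]
grip_width: 0.0227
finger_force: 50.3
```

The dome touches the shoulder at exactly the expected height (z .1258, +5.8 N). I'll release and rise.

```bash
python3 -m jog '[[[0,0,0],[0,0,0],0.026],[[0,0,0],[0,0,0],0.035],[[0,0,0],[0,0,0],0.05],[[0,0,0],[0,0,0],0.06],[[0,0,0],[0,0,0],0.06]]'
python3 -m jog '[[[0,0,-0.03],[0,0,0],0.06],[[0,0,-0.07],[0,0,0],0.06],[[0,0,-0.12],[0,0,0],0.06],[[0,0,-0.12],[0,0,0],0.06]]'
python3 go.py 0.468 0 0.2 0
python3 - <<'E'
from h import *
snap("scene","s2.png");snap("top","t5.png")
E
```

```text
time: 27.25
position: [0.5887, -0.0671, 0.1251]
orientation: [-3.102, -0.484, 0.001]
contact_force: [0.2, 0.4, -0.1]
grip_width: 0.0599
finger_force: 0.0
time: 27.65
position: [0.5923, -0.0667, 0.2521]
orientation: [3.104, 0.485, 0.016]
contact_force: [1.2, 0.1, -0.3]
grip_width: 0.0596
finger_force: 0.0
shift [-0.0985 -0.1014  0.051 ] turn [ 0.   -0.01  0.31] rows 3.0 at [ 0.5923 -0.0667  0.2521] t 27.65
```

```bash
python3 -m jog '[[[-0.033,-0.034,0],[0,0,0.1],0],[[-0.066,-0.068,0],[0,0,0.2],0],[[-0.098,-0.101,0],[0,0,0.31],0],[[-0.098,-0.101,0.04],[0,0,0.31],0],[[-0.098,-0.101,0.05],[0,0,0.31],0],[[-0.098,-0.101,0.05],[0,0,0.31],0],[[-0.098,-0.101,0.05],[0,0,0.31],0],[[-0.098,-0.101,0.05],[0,0,0.31],0]]'
python3 go.py 0.468 0 0.08 -0.08
python3 - <<'E'
from h import *
C,im=snap("top","t6.png"); hsv=cv2.cvtColor(im,cv2.COLOR_RGB2HSV)
g=im[215:250,235:275].astype(int)
# red dot
r=(im[:,:,0].astype(int)-im[:,:,1]>60); r[:225]=0;r[245:]=0;r[:,:240]=0;r[:,270:]=0
v,u=np.nonzero(r); print("red",u.mean(),v.mean(),len(u),ray(C,(u.mean(),v.mean()),.03))
k=im[:,:,:].astype(int).mean(2).astype(int); print(k[228:246,240:266])
# dome knob
kk=k.copy(); m=(kk<25).astype(np.uint8); m[:160]=0;m[215:]=0;m[:,:235]=0;m[:,285:]=0
v,u=np.nonzero(m); print("knob",len(u)); 
if len(u): print(u.mean(),v.mean(),ray(C,(u.mean(),v.mean()),.146))
C,im=snap("wrist","w11.png")
for p in[(.4712,-.057,.03),(.4721,-.0464,.053),(.469,-.0726,.03)]: print(proj(C,p))
E
```

```text
time: 28.55
position: [0.4658, -0.0011, 0.196]
orientation: [-3.139, 0.001, 0.0]
contact_force: [-0.9, 0.2, 0.1]
grip_width: 0.0001
finger_force: 0.0
shift [ 0.0023 -0.0008  0.116 ] turn [-0.002  0.     0.079] rows 2.3 at [ 0.4658 -0.0011  0.196 ] t 28.55
red nan nan 0 [nan nan nan]
[[ 41  48  58  47  43  52  77  82  87  81  83  84  83  82  80  86  84  84
   84  65  57  57  77  82  84  80]
 [ 32  37  51  42  41  59  74  88  83  85  81  78  78  85  79  85  82  80
   79  63  56  61  75  81  77  81]
 [ 19  31  31  24  27  59  76  83  82  86  83  81  84  82  81  77  79  83
   80  64  58  60  75  82  78  80]
 [ 15  27  23  21  25  53  80  84  79  83  82  74  77  74  82  82  80  81
   78  66  58  65  74  81  80  79]
 [ 18  15  21  20  28  55  80  85  81  77  76  63  64  67  77  81  89  84
   76  69  57  64  78  81  81  78]
 [ 33  35  34  36  50  69  95  95  84  77  71  62  57  60  65  77  82  82
   78  63  55  62  77  82  80  81]
 [ 76  74  74  67  76  93 104 106  83  64  60  53  55  60  67  75  82  83
   74  67  57  70  81  80  82  81]
 [ 99 100  94  81  84  95  98  92  70  51  47  43  55
[... 696 characters left out ...]
  82  81  84]
 [104 103 102  93  84  83  71  68  74  85  95  97  97 100  99 103 107  98
   89  70  67  76  83  88  91  93]
 [ 98 100  97 102  87  81  74  71  72  71  75  74  77  73  75  72  81  76
   70  68  81  90  90  95 100  98]
 [100 102 100 101  95  99  90  87  82  78  76  81  78  80  78  81  83  71
   80  88  96  99 101  99  98  99]
 [102 101 101 101  98 101 101  98 102 101  99 101  98  97  99  98 100  96
   95  97 100 104  99 102 105 112]]
knob 59
251.98305084745763 181.66101694915255 [ 0.58656849 -0.06715036  0.146     ]
[330.87120524 189.90042446]
[323.70090863 193.69000605]
[346.1324845 192.0263001]<stdin>:6: RuntimeWarning: Mean of empty slice.
  ret = ret.dtype.type(ret / rcount)
```

The top camera puts the knob at (.5866,-.0672) and the cooker at (.587,-.0673), so the dome is centred. Now I'll locate the dots and lever in the wrist image.

```bash
python3 - <<'E'
from h import *
C=cam("wrist"); im=cv2.imread("pics/w11.png")[:,:,::-1].astype(int)
r=(im[:,:,0]-im[:,:,1]>50)&(im[:,:,0]-im[:,:,2]>50); r[:150]=0;r[230:]=0;r[:,:290]=0;r[:,390:]=0
v,u=np.nonzero(r); print("red",len(u),u.mean(),v.mean(),ray(C,(u.mean(),v.mean()),.03))
print(im.mean(2).astype(int)[168:216:3,300:366:3])
E
python3 -m jog '[[[0.002,0,0.05],[0,0,0.04],0],[[0.002,0,0.1],[0,0,0.08],0],[[0.002,0,0.13],[0,0,0.08],0],[[0.002,0,0.13],[0,0,0.08],0],[[0.002,0,0.13],[0,0,0.08],0]]'
```

```text
red 14 346.2857142857143 190.5 [ 0.47038217 -0.07265995  0.03      ]
[[103 103 102  77  71  81  85  86  85  85  85  85  84  84  82  82  82  71
   75  82  83 102]
 [102 103 103  71  74  82  85  85  85  85  84  85  84  83  83  83  81  69
   80  83  83 103]
 [103 103 103  61  76  82  85  85  85  85  84  84  84  83  83  82  79  68
   83  82  83 103]
 [103 103 103  57  77  83  85  85  85  85  84  84  83  83  83  82  77  65
   83  82  82 103]
 [103 103 103  59  79  84  85  85  85  72  77  63  66  78  82  82  75  61
   83  83  84 103]
 [103 103 103  62  79  84  85  84  77  79  64  64  64  78  82  82  73  70
   83  83 102 103]
 [103 102  94  65  85 103  84  79  79  79  58  64  65  78  82  81  71  75
   83  83 102 103]
 [103 103  81  68  88 103  85  78 100  85  49  69  75  76  82  51  49  79
   83  83 102 103]
 [103 103  76  71  80  84  84 102 121  86  58  76  75  71  83  53  51  83
   82  83 102 103]
 [102 102  70  74  81  84  83  72  87  62  76  75  75  80  82  78  65  82
   83 102 102 102]
 [102 102  88  82 117 102  84  83  83  77  78  77  82  83  83  77  63 103
  102 102 102 134]
 [102 102 102  83 104  95  82  82  83 125 123 123 123 123 123 110  92 102
  102 102 149 148]
 [102 102 102 103  72  72  71  72  87  90  94  97 100 104 106  93 101 102
  134 148 149 149]
 [102 103 103 103 102 103 101 102 102 102  94  81  67  66  79 102 102 148
  149 148 149 148]
 [103 102 102 102 102 102 102 102 103 102 102 102 102 102 102 104 148 148
  148 148 148 148]
 [149 123 102 102 102 102 102 103 102 102 102 102 102 103 148 148 148 148
  148 148 147 148]]
time: 29.15
position: [0.467, -0.0005, 0.0662]
orientation: [-3.137, 0.125, 0.002]
contact_force: [-0.3, -0.3, 0.7]
grip_width: 0.0001
finger_force: 0.0
```

```bash
python3 - <<'E'
from h import *
g=cv2.cvtColor(cv2.imread("pics/w11.png"),cv2.COLOR_BGR2GRAY)
for c in(255,262,268,276,284,290,297): print(c,g[222:270:2,c])
K=cam("wrist")[0]; T=np.linalg.inv(np.array(robot.camera_info("wrist")["tool_from_camera"]))
for Z in(.014,.007,0,-.007,-.014):
    q=K@(T@[.011,0,Z,1])[:3]; q2=K@(T@[.011,.0145,Z,1])[:3]; print(Z,q[1]/q[2],q2[0]/q2[2])
E
```

```text
255 [152 152 152 152 151 152 151 151 151 150 150 149 150 150 150 149 149 149
 149 149  86  25  27  26]
262 [152 151 152 152 151 152 151 151 151 150 149 149 150 150 150 125 108 101
  95  89  88  89  89  88]
268 [151 152 152 151 152 152 151 151 151 150 150 150 149 149 150 105  88  89
  89  88  89  88  89  89]
276 [152 152 152 151 151 152 151 150 150 149 150 150 150 149 150  82  23  24
  23  23  23  23  23  23]
284 [152 152 152 152 152 151 150 151 150 149 149 150 149 149 150 104  88  89
  89  88  89  89  89  88]
290 [152 151 152 151 151 151 151 150 150 150 150 150 150 150 149 135 119 109
  95  88  89  88  88  89]
297 [152 151 151 151 151 151 150 150 150 150 150 150 150 150 150 149 149 149
 149 149  83  27  27  27]
0.014 233.93809858533746 301.4825262413727
0.007 238.29251439113764 302.5209650365574
0 243.01348553883207 303.64681713132404
-0.007 248.14933078974926 304.87160485102277
-0.014 253.75725161324593 306.2089686650126
```

The shut tips appear about 12 mm behind the TCP, so TCP z .030 puts them near .042. I'll descend clear of the console, then push in -y.

```bash
python3 -m jog '[[[0.002,0,0.02],[0,0,0],0],[[0.002,0,0.036],[0,0,0],0],[[0.002,0,0.036],[0,0,0],0],[[0.002,0.01,0.036],[0,0,0],0],[[0.002,0.02,0.036],[0,0,0],0],[[0.002,0.025,0.036],[0,0,0],0],[[0.002,0.025,0.036],[0,0,0],0]]'
```

```text
time: 29.85
position: [0.4667, -0.0273, 0.03]
orientation: [-3.138, 0.13, 0.0]
contact_force: [0.6, -0.8, 0.3]
grip_width: 0.0003
finger_force: 0.0
```

```bash
python3 -m jog '[[[0,0.004,0],[0,0,0],0],[[0,0.008,0],[0,0,0],0],[[0,0.012,0],[0,0,0],0],[[0,0.016,0],[0,0,0],0],[[0,0.016,0],[0,0,0],0]]'
```

```text
time: 30.35
position: [0.465, -0.0424, 0.0293]
orientation: [-3.138, 0.127, 0.002]
contact_force: [0.0, -0.4, -0.1]
grip_width: 0.0001
finger_force: 0.0
```

```bash
python3 -m jog '[[[0.002,0.004,0],[0,0,0],0],[[0.002,0.008,0],[0,0,0],0],[[0.002,0.01,0],[0,0,0],0],[[0.002,0.01,0],[0,0,0],0],[[0.002,0.01,0],[0,0,0],0]]'
```

```text
time: 30.85
position: [0.4666, -0.0475, 0.0293]
orientation: [-3.133, 0.12, 0.001]
contact_force: [-0.8, 16.1, -1.4]
grip_width: -0.0005
finger_force: 7.4
```

```bash
python3 -m jog '[[[0,0.003,0],[0,0,0],0],[[0,0.003,0],[0,0,0],0],[[0,0.003,0],[0,0,0],0]]'; python3 - <<'E'
from h import *
C,im=snap("top","t7.png"); print(im.mean(2).astype(int)[230:242,242:264])
C,im=snap("wrist","w12.png"); print([proj(C,p).round() for p in[(.470,-.0572,.03),(.470,-.0678,.053)]])
E
```

```text
time: 31.15
position: [0.4666, -0.048, 0.0293]
orientation: [-3.13, 0.116, -0.0]
contact_force: [-0.5, 25.3, -1.5]
grip_width: -0.0004
finger_force: 11.4
[[43 52 43 45 44 42 42 43 38 44 37 41 38 38 41 39 32 37 35 35 33 29]
 [44 46 46 46 43 40 43 46 40 41 46 40 47 37 34 40 35 39 33 36 33 37]
 [47 45 44 45 40 48 45 44 45 43 42 38 41 41 43 37 42 39 37 35 33 33]
 [47 44 47 46 44 51 45 44 43 40 43 43 41 44 39 40 36 37 35 34 34 33]
 [48 44 48 41 43 47 43 42 44 37 41 41 40 32 41 39 38 38 41 38 39 31]
 [52 49 44 45 38 47 50 45 40 43 43 48 43 37 41 44 43 39 33 39 36 37]
 [46 43 46 49 45 42 40 45 47 44 38 41 42 40 38 39 36 41 38 38 36 29]
 [43 46 46 41 45 44 38 43 45 44 41 41 39 41 41 40 38 41 37 37 40 38]
 [45 47 43 49 47 43 42 48 43 44 46 48 40 42 38 40 37 37 34 38 36 34]
 [43 46 44 45 51 46 47 33 47 35 41 42 42 41 39 43 44 36 41 41 36 39]
 [49 51 42 43 40 49 49 45 45 44 48 41 47 41 41 37 43 34 38 35 41 40]
 [51 45 44 47 49 48 45 46 45 42 46 45 41 36 38 40 39 43 36 35 37 38]]
[array([293., 256.]), array([319., 276.])]
```

It stopped hard at the expected end of travel (25 N). I'll back off, rise, and check the lever.

```bash
python3 -m jog '[[[0,-0.015,0],[0,0,0],0],[[0,-0.03,0],[0,0,0],0],[[0,-0.04,-0.02],[0,0,0],0],[[0,-0.04,-0.07],[0,0,0],0],[[0,-0.05,-0.12],[0,0,0],0],[[0,-0.08,-0.16],[0,0,0],0],[[0,-0.08,-0.16],[0,0,0],0],[[0,-0.08,-0.16],[0,0,0],0]]'
python3 - <<'E'
from h import *
C,im=snap("top","t8.png")
for p in[(.470,-.057,.03),(.471,-.0464,.053),(.469,-.0677,.053)]: print(proj(C,p))
k=im.mean(2).astype(int); print(k[230:240,242:264])
m=(k<25).astype(np.uint8); m[:160]=0;m[215:]=0;m[:,:235]=0;m[:,285:]=0
v,u=np.nonzero(m); print(len(u),u.mean(),v.mean(),ray(C,(u.mean(),v.mean()),.146))
C,im=snap("wrist","w13.png"); k=im.mean(2).astype(int)
a=proj(C,(.471,-.0464,.053));b=proj(C,(.469,-.0677,.053));c=proj(C,(.47,-.057,.03)); print(a,b,c)
x,y=c.round().astype(int); print(k[y-18:y+19:3,x-40:x+41:3]); print(robot.state()["position"])
E
```

```text
time: 32.05
position: [0.4733, 0.0248, 0.1904]
orientation: [-3.138, 0.125, -0.002]
contact_force: [-0.2, -0.9, 0.3]
grip_width: -0.0001
finger_force: 0.0
[252.04867038 235.76540945]
[247.1450957  234.66964865]
[255.63083548 235.25232916]
[[100  94  76  76  83  83  85  83  86  84  80  78  87  79  81  81  80  71
   58  60  83  79]
 [107  95  80  78  85  77  85  80  82  78  79  80  86  85  80  82  79  65
   54  68  80  80]
 [103  97  75  77  84  89  86  84  75  74  74  78  78  81  83  78  78  61
   58  65  82  81]
 [100  94  80  78  87  78  82  76  78  75  72  75  76  84  81  76  70  59
   55  67  77  78]
 [ 98  89  82  89  86  83  78  80  74  70  67  71  87 100  83  68  61  56
   54  70  78  82]
 [102  90  84  95  92  83  80  72  75  66  60  72  96 100  89  69  56  53
   50  75  79  81]
 [100  82  82  91  88  83  78  80  73  65  62  61  83  85  75  56  51  48
   57  75  81  85]
 [ 97  83  77  85  86  85  76  75  73  70  62  65  66  67  67  70  65  50
   61  79  82  82]
 [ 99  83  78  85  84  86  87  79  76  78  75  72  77  73  84  83  73  62
   59  81  80  82]
 [ 97  82  96  98  96 10
[... 1035 characters left out ...]
 104 103  57  76  82  84  84  76  77  76  77  66  58  70  83
  108 117  87  96 103 103 150 150 150]
 [103 103 103 103 103  58  77  82  84  84  84  85  77  77  77  78  83  59
   73  87 103 103 103 103 150 150 150]
 [103 103 104 103 103  58  78 118 103  86 102  83  83  86  83  82 110 124
  117  95 103 103 135 150 149 150 150]
 [103 104 103 103 103  89  85 105 112 112 112 113 113 114  80  80  79 115
  106  99 103 150 150 150 150 150 149]
 [103 103 103 103 103 103  95  69  77  77  78  79  79  76  73  71  71  81
   86 103 150 150 150 149 150 150 150]
 [124 103 103 104 104 103 103 103 103 103 103 103 103 103 103 103 103 103
  105 150 149 149 149 150 149 149 149]]
[0.47188713 0.02348568 0.18840931]
```

The lever's bright tip is now at (373,195) against the predicted "on" position (374,198), and the dome hasn't moved. I'll settle and hand in.

```bash
python3 -m jog '[[[0,0,0],[0,0,0],0],[[0,0,0],[0,0,0],0],[[0,0,0],[0,0,0],0]]'; python3 -c "
from plant import robot
print(robot.hand_in())"
```

```text
time: 32.45
position: [0.4723, 0.0242, 0.1887]
orientation: [-3.137, 0.127, 0.004]
contact_force: [-0.7, -0.0, 0.2]
grip_width: -0.0001
finger_force: 0.0
the job is handed in; nothing more can be done
None
```

I handed the job in at 32.5 s of the 72 s allowed: both rack eggs are in the empty cups, the dome is home on the shoulder and the toggle is over at the red dot. My last camera readings agreed with that, but the hand-in gave no verdict.

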